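# Fill the ball cage and twist open the grease jar

### The job

We are rebuilding the thrust bearing: take the three loose steel balls from the rack and set one into each empty pocket of the brass cage, placing them rather than dropping them. Then open the grease for it: grip the cap of the square jar, turn it anticlockwise until its lugs come free while the holder braces the jar, lift it straight off and finish still holding it, level and still, just above the jar's mouth (about 10 to 30 mm). Leave the jar sitting in its holder and the other things on the bench where they are.

Things in the scene. Friction and masses are not known exactly. Their poses are not given: they have to be found in the camera images.
- bearing: Open thrust bearing, fixed: dark steel flange 190 mm across, 12 mm high; steel race up to 20 mm; on it a brass cage ring (62 to 146 mm across, top 28 mm above the bench) with six 33 mm pockets on a 104 mm circle. Every second pocket holds a 30 mm ball, stuck fast; three are empty. Origin under its centre, z up. Bearing and jar holder may swap sides of the bench.
- pocket0 (a point): Empty pocket 0 of the cage (33 mm wide, 8 mm deep, open at the top): this point, 35 mm above the bench, is where the centre of a seated ball is. It lies 52 mm from the bearing's axis at 0 degrees from the bearing's x axis.
- pocket1 (a point): Empty pocket 1 of the cage (33 mm wide, 8 mm deep, open at the top): this point, 35 mm above the bench, is where the centre of a seated ball is. It lies 52 mm from the bearing's axis at 120 degrees from the bearing's x axis.
- pocket2 (a point): Empty pocket 2 of the cage (33 mm wide, 8 mm deep, open at the top): this point, 35 mm above the bench, is where the centre of a seated ball is. It lies 52 mm from the bearing's axis at 240 degrees from the bearing's x axis.
- ball0: Loose steel bearing ball, 30 mm across, 110 g; starts on one of the three holes of the rack, its centre about 31 mm above the bench. Origin at its centre.
- ball1: Loose steel bearing ball, 30 mm across, 110 g; starts on one of the three holes of the rack, its centre about 31 mm above the bench. Origin at its centre.
- ball2: Loose steel bearing ball, 30 mm across, 110 g; starts on one of the three holes of the rack, its centre about 31 mm above the bench. Origin at its centre.
- rack: Grey plastic ball rack, fixed: plate 170 x 60 x 20 mm with three 21 mm holes 55 mm apart along its long (x) axis, each carrying a ball whose centre is 11 mm above the plate. Origin under its centre.
- holder: Jar holder, fixed: grey painted base plate 125 x 125 x 8 mm with a square cup (74.5 mm inside, walls 5 mm, top 48 mm above the bench) that keeps the jar from turning (2 degrees of play each way). The jar stands loosely in it, so an upward pull on a cap that is not free lifts the jar. Origin under its centre on the bench, x and y along the sides.
- jar: Square white plastic grease jar, 72 x 72 mm and 70 mm high, with a round neck 41 mm across up to 99 mm; about 0.6 kg. Stands upright in the holder, its underside 8 mm above the bench. Origin under its centre, z up, x and y along its sides.
- jar_mouth (a point): Centre of the jar's rim (top of the neck, 99 mm above the jar's underside, 107 mm above the bench); z up.
- cap: Black round twist-off cap on the jar, 60 mm wide, 23.5 mm high, 30 g; closed, its top is 111 mm above the bench. 3 lugs inside grip tightly under the neck's threads: turn with 0.5 to 1.3 N m (grip 60 N or more), anticlockwise from above. It does not rise as it turns; free after 48 degrees, stopped at about 95, so turn some 70 (1.25 rad), then lift. Origin: centre of its underside, z up.
- shaft_lying: Bystander: flanged steel tube, 220 mm long, 32 mm thick with a 70 mm flange, lying in a wooden V rest at the back; origin on its axis near the middle.
- shaft_standing: Bystander: flanged steel tube 168 mm tall standing on its 70 mm flange at the left side; origin under its centre.
- oil_bottle: Bystander: white plastic oil bottle, 60 mm across, 190 mm tall, at the right side; origin under its centre.
- round_tin: Bystander: round closed metal tin, 68 mm across, 75 mm tall, near the robot; not the grease jar; origin under its centre.
- bush: Bystander: short brass bush (ring), 52 mm outside, 32 mm tall, near the robot; origin under its centre.
- spanner: Bystander: steel spanner 170 mm long lying flat towards the back; origin under its middle.
- brush: Bystander: grease brush 170 mm long lying flat towards the back; origin under its middle.

How it is judged:
On the way, in this order (a step that is already met when the one before it is completed fails the run):
1. one ball sits in each of the three empty pockets (distance between any of ball0, ball1, ball2 and pocket0 below 0.006 m and distance between any of ball0, ball1, ball2 and pocket1 below 0.006 m and distance between any of ball0, ball1, ball2 and pocket2 below 0.006 m), for 0.2 s.
2. the cap is turned at least 43 degrees on the jar while still down on its neck and the jar sits in its holder (angle between the x axis of cap and the x axis of jar, either way round above 0.75 rad and z of cap in the frame of jar_mouth below -0.013 m and z of jar in the frame of holder below 0.014 m), for 0.05 s.
At the end, for the whole second after the job is handed in: Every pocket holds a ball (centre within 6 mm of its seat); the fingers hold the cap still, level (0.2 rad), within 20 mm of the mouth's axis, underside 3 to 45 mm above the rim, not touching the jar; the jar stands upright and down in its holder (within 4 mm) (all of step 1 and z of cap in the frame of jar_mouth between 0.003 and 0.045 m and horizontal distance between cap and jar_mouth below 0.02 m and angle between cap's own z axis and vertical below 0.2 rad and contact force between the fingers and cap above 1 N and contact force between cap and jar below 0.05 N and linear speed of cap below 0.03 m/s and z of jar in the frame of holder below 0.012 m and angle between jar's own z axis and vertical below 0.1 rad and horizontal distance between jar and holder below 0.006 m); the arm keeps its last pose, push and grip.
It fails at once if the jar is pulled more than 14 mm up in its holder or tipped (z of jar in the frame of holder above 0.022 m or angle between jar's own z axis and vertical above 0.25 rad).
It fails at once if a ball is dropped (falls freely by more than about 30 mm) ((contact force between the fingers and ball0 below 0.05 N and linear speed of ball0 above 0.8 m/s) or (contact force between the fingers and ball1 below 0.05 N and linear speed of ball1 above 0.8 m/s) or (contact force between the fingers and ball2 below 0.05 N and linear speed of ball2 above 0.8 m/s)).
It fails at once if a bystander is moved by more than 30 mm (distance of any of shaft_lying, shaft_standing, oil_bottle, round_tin, bush, spanner, brush from where it was at the start of the episode above 0.03 m).
It also fails if it takes over 72 s, if anything falls off the work surface, if the arm or the gripper's body presses on something with over 40 N, if the wrist force passes 120 N, or if a joint passes its speed limit or range.

### The arm

A 7-joint arm with a two-finger parallel gripper is mounted at the origin on the work surface. World frame = base frame: x ahead of the robot, y to its left, z up, the work surface at z = 0. Lengths are in m, angles in rad, forces in N, time in s.
With the tool pointing down it reaches from about 0.4 to 0.85 m from the base axis. Payload 10.4 kg.
Tool frame: the origin (TCP) lies between the finger pads; the fingertips stand 19 mm ahead of it and the grasp point (between the pads) is the TCP; x points along the fingers, y is the direction in which the jaws open and shut, and the axes are right-handed (so a half turn about x gives the same grasp; the last joint's range is limited). The gripper opens to 87 mm and grips with 3 to 60 N. Pads are 19 mm wide; open, the fingers measure 117 mm over their backs; the gripper's body (75 mm by 190 mm) begins 51 mm behind the grasp point.
Start: joints at [-1.228, 0.332, -0.065, 1.46, 0.022, 1.35, -0.088], TCP at [0.224, 0.584, 0.242] pointing down, gripper open.
Joint ranges: [-2.6, 2.6], [-0.5, 2.12], [-1.47, 1.34], [0.16, 2.42], [-1.27, 4.41], [0.06, 2.06], [-2.6, 2.6]. Speed limits (rad/s): [2.22, 2.22, 2.79, 2.79, 3.14, 3.14, 3.14].

### API

Orientations are given as a unit quaternion [x, y, z, w].
In Python, from bench import r gives the robot as it stands.
- The arm moves only by the tool drive_tool, never from a script. Its argument "motion" is a list of rows, each a list of 4 numbers: the shift along the tool's x, y, z in cm, then the turn about the tool's x in units of 5 degrees (1.0 is 5 degrees). In form: [[tx, ty, tz, twist], ...]. A call has 1 to 20 rows; each row is the pose to reach, as a shift and turn from the pose commanded when the call began, along the tool's axes at that moment; what a row does not reach only later rows make up. A row lasts 1/12 s, in which the tool goes at most 41.7 mm and 7.16 degrees, less where a joint would pass 70% of its speed; a pose out of reach is approached as far as the arm can. A call with a gripper value outside its range is refused whole. "grip" is the closure in counts, from 0 (fully open) to 255 (shut), set as the call begins (left out, the last holds). The fingers move at their own pace and stop on an object; "force" is the grip in N (left out, the last holds). Time passes only in rows, so rows that repeat a pose let the fingers close. It gives the time, the measured TCP pose, the force and the opening at its end, in the units of the state.
- r.read_state(): the state, without advancing time (a new reading comes with each control period).
- r.camera(name): name is "side" or "top"; returns the picture (420x560x3 uint8, red, green, blue); there is no depth.
- r.calibration(name): a dict with "fx", "fy", "cx", "cy" (pixels), "dist" ([k1, k2, p1, p2, k3] as OpenCV has them; the pictures are not rectified), "xyz" and "orientation" of the camera in the world. Camera axes: x right, y up, looking along -z (the intrinsics and any distortion apply to the point x, -y, -z); pixel columns grow to the right and rows downward; lengths in m; the calibration is good to about 2 mm. A picture is of the moment at which its call begins. calibration takes no time and is no camera call.
- r.close_job(): hands the job in, once; it reports no verdict.
The state is a dict: "time": time; "joint_positions": joint angles; "joint_vel": joint speeds; "joint_torque": joint torques, N m; "ee_pos": TCP position; "eef_rot": TCP orientation; "ft_force": force on the tool from outside, world axes, zero at the start; "torque": the same for the moment, N m; "width": finger opening in m.
Only numpy, scipy, OpenCV 4.12 (cv2) and the standard library are available. Lean on these libraries where they do the work, as an engineer would, in place of code of your own. Each camera call takes 0.05 s, during which the arm holds its last target.

## Working session

There is one attempt and no reset: what is moved stays moved. The work goes in short steps, Python scripts to look and compute and a tool call to move; the robot and the scene stay as the last step left them, time stands still between calls to the robot, and variables do not carry over. Pictures are saved under pics/ and viewed, and the job is handed in when it is done.

Besides the shell and the picture viewer there is one more tool, called after "Call:" as a command line: name --pt "numbers of a row" for each row, then --argument value for the rest. drive_tool: Moves the arm, as the interface text tells. Its arguments: {"type":"object","properties":{"motion":{"type":"array","items":{"type":"array","items":{"type":"number"}}},"grip":{"type":"number"},"force":{"type":"number"}},"required":["motion"]}

```bash
mkdir -p pics; ls
python3 - <<'E'
from bench import r
import cv2
print(r.read_state())
for n in("top","side"):
    print(n,r.calibration(n))
    cv2.imwrite(f"pics/{n}0.png",r.camera(n)[:,:,::-1])
E
```

```text
pics
{'time': 0.0, 'joint_positions': array([-1.22763792,  0.3328574 , -0.06469403,  1.46094432,  0.02161031,
        1.34987518, -0.08848249]), 'joint_vel': array([-0.00058849, -0.00016836, -0.00124276,  0.00011124, -0.0016259 ,
       -0.00135852,  0.00189291]), 'joint_torque': array([-4.57750575e-04, -6.23253107e+01,  2.40915368e-02, -3.89889729e+01,
       -6.14590268e-02,  3.98309750e-02,  1.74152565e-04]), 'ee_pos': array([0.22341979, 0.58332361, 0.2407615 ]), 'eef_rot': array([ 0.12809638,  0.69538   , -0.12907011,  0.69525454]), 'ft_force': array([ 0.09917457, -0.32166451,  0.15693703]), 'torque': array([-0.02374701, -0.04621455, -0.00437522]), 'width': 0.0868347543967589}
top {'fx': 421.8202928978447, 'fy': 421.8202928978447, 'cx': 280.91286193301204, 'cy': 214.50250012448615, 'dist': array([0.03601647, 0.        , 0.        , 0.        , 0.        ]), 'xyz': array([0.3940115 , 0.01324015, 1.19267439]), 'orientation': array([ 0.05084958, -0.06482977, -0.69745129,  0.71187999])}
side {'fx': 513.7193967013744, 'fy': 513.7193967013744, 'cx': 276.8929158330707, 'cy': 195.3289651037149, 'dist': array([-0.13576142,  0.        ,  0.        ,  0.        ,  0.        ]), 'xyz': array([-0.20194177,  0.95672988,  0.85964967]), 'orientation': array([-0.15643852,  0.45555755,  0.8200909 , -0.30894211])}
```

View pics/top0.png

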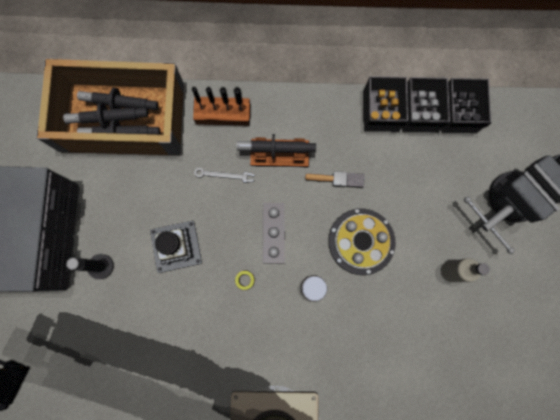

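View pics/side0.png

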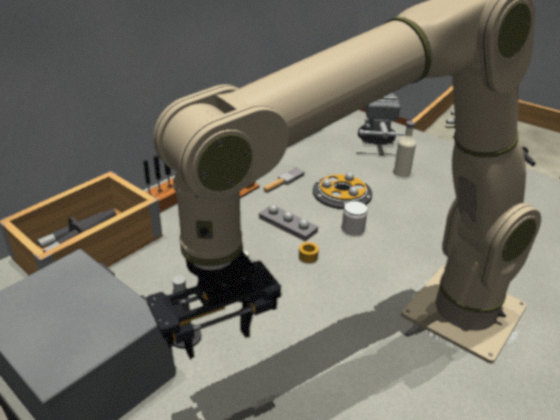

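```bash
cat > h.py <<'E'
import numpy as np, cv2
from bench import r
from scipy.spatial.transform import Rotation as R
def ray(n,px):
    c=r.calibration(n); K=np.array([[c['fx'],0,c['cx']],[0,c['fy'],c['cy']],[0,0,1]])
    u=cv2.undistortPoints(np.array(px,float).reshape(-1,1,2),K,c['dist'],None,None,None).reshape(-1,2)
    d=np.c_[u[:,0],-u[:,1],-np.ones(len(u))]
    return c['xyz'],R.from_quat(c['orientation']).apply(d)
def onz(n,px,z):
    o,d=ray(n,px); t=(z-o[2])/d[:,2]; return o+d*t[:,None]
def proj(n,P):
    c=r.calibration(n); K=np.array([[c['fx'],0,c['cx']],[0,c['fy'],c['cy']],[0,0,1]])
    q=R.from_quat(c['orientation']).inv().apply(np.atleast_2d(P)-c['xyz'])
    q=q*[1,-1,-1]
    return cv2.projectPoints(q.reshape(-1,1,3),np.zeros(3),np.zeros(3),K,c['dist'])[0].reshape(-1,2)
E
python3 - <<'E'
import cv2,numpy as np
a=cv2.imread('pics/top0.png')
f=lambda x0,y0,w,h,s:cv2.resize(a[y0:y0+h,x0:x0+w],None,fx=s,fy=s,interpolation=cv2.INTER_CUBIC)
A=f(320,200,80,80,7)  
B=f(140,210,70,70,7)
C=f(230,195,80,80,7)
cv2.imwrite('pics/bear.png',A);cv2.imwrite('pics/jar.png',B);cv2.imwrite('pics/rack.png',C)
E
```

```text
(no output)
```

View pics/bear.png

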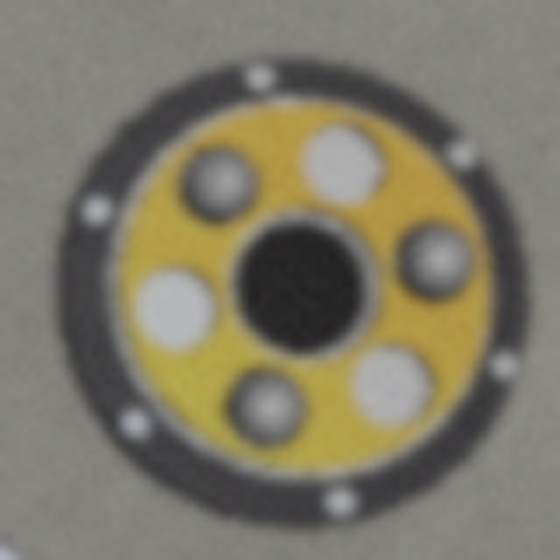

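View pics/jar.png

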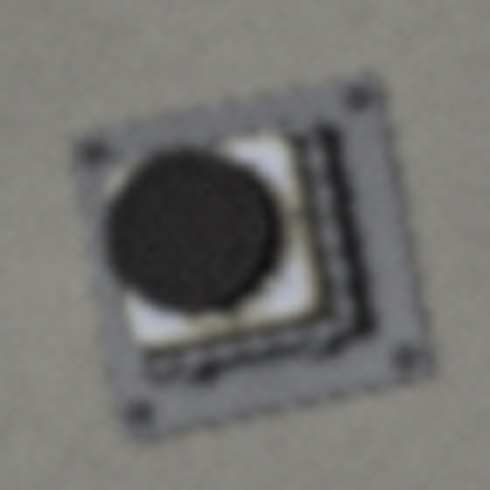

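View pics/rack.png

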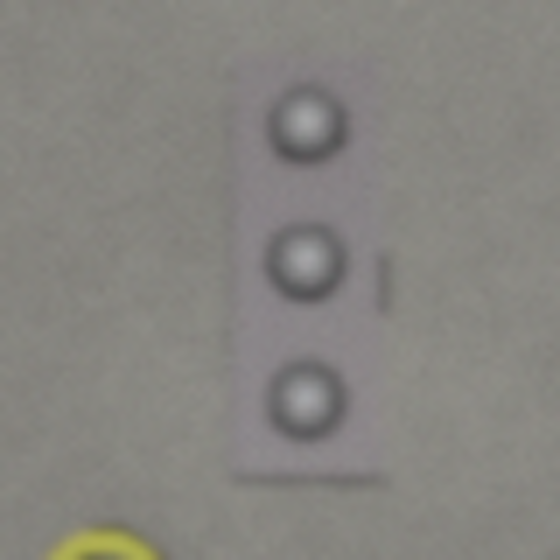

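```bash
cat > m.py <<'E'
from h import *
import sys
a=cv2.imread('pics/top0.png'); S=8
def crop(x0,y0,w,h): return cv2.resize(a[y0:y0+h,x0:x0+w],None,fx=S,fy=S,interpolation=cv2.INTER_CUBIC)
def back(p,x0,y0): return (np.array(p)+.5)/S-.5+[x0,y0]
# bearing
c=crop(320,200,80,80); hsv=cv2.cvtColor(c,cv2.COLOR_BGR2HSV)
brass=((hsv[...,1]>90)&(hsv[...,2]>80)).astype(np.uint8)
cs,hi=cv2.findContours(brass,cv2.RETR_CCOMP,cv2.CHAIN_APPROX_NONE)
for q,hh in zip(cs,hi[0]):
    A=cv2.contourArea(q)
    if A<1500: continue
    e=cv2.fitEllipse(q); p=back(e[0],320,200)
    print('outer' if hh[3]<0 else 'hole',A,np.round(p,2),np.round(np.array(e[1])/S,1),onz('top',p,.028)[0].round(4))
g=cv2.cvtColor(c,cv2.COLOR_BGR2GRAY)
dark=((g<85)).astype(np.uint8)
cs,_=cv2.findContours(dark,cv2.RETR_EXTERNAL,cv2.CHAIN_APPROX_NONE)
q=max(cs,key=cv2.contourArea); e=cv2.fitEllipse(cv2.convexHull(q)); p=back(e[0],320,200)
print('flange',p,np.array(e[1])/S,onz('top',p,.012)[0])
# rack balls
c=crop(230,195,80,80); g=cv2.cvtColor(c,cv2.COLOR_BGR2GRAY)
h=cv2.HoughCircles(cv2.GaussianBlur(g,(0,0),3),cv2.HOUGH_GRADIENT,1,60,param1=60,param2=15,minRadius=36,maxRadius=56)
for x,y,rr in h[0]:
    p=back((x,y),230,195); print('ball',p,rr/S,onz('top',p,.031)[0])
# cap
c=crop(140,210,70,70); g=cv2.cvtColor(c,cv2.COLOR_BGR2GRAY); 
for th in (60,75):
    m=cv2.morphologyEx((g<th).astype(np.uint8),cv2.MORPH_OPEN,np.ones((41,41),np.uint8))
    cs,_=cv2.findContours(m,cv2.RETR_EXTERNAL,cv2.CHAIN_APPROX_NONE)
    q=max(cs,key=cv2.contourArea); e=cv2.fitEllipse(q); p=back(e[0],140,210); print('cap',p,np.array(e[1])/S,onz('top',p,.105)[0])
hsv=cv2.cvtColor(c,cv2.COLOR_BGR2HSV)
# holder bolts (z 8mm) picked by eye in 7x crop
b=(np.array([[94,152],[360,97],[407,360],[138,413]])+.5)/7-.5+[140,210]
B=onz('top',b,.008); print('holder',B.round(4),B.mean(0),np.linalg.norm(B-np.roll(B,1,0),axis=1))
for i in range(4):
    d=B[(i+1)%4]-B[i]; print(np.degrees(np.arctan2(d[1],d[0])))
for n,bb in (('tin',(314,289)),('bush',(245,281)),('shaftst',(74,264)),('oil',(482,268))):print(n,onz('top',[bb],dict(tin=.075,bush=.032,shaftst=.168,oil=.19)[n])[0])
E
python3 m.py
```

```text
outer 128773.5 [364.25 240.23] [50.3 52.7] [ 0.5195 -0.241   0.028 ]
hole 6204.0 [357.62 257.88] [11.  11.2] [ 0.4702 -0.2219  0.028 ]
hole 7607.5 [375.42 254.7 ] [11.9 12.8] [ 0.48   -0.2713  0.028 ]
hole 6088.0 [381.78 236.72] [10.6 11.5] [ 0.5303 -0.29    0.028 ]
hole 25154.5 [362.92 240.34] [21.8 23. ] [ 0.5191 -0.2373  0.028 ]
hole 5843.0 [350.79 225.82] [10.6 11. ] [ 0.559  -0.2039  0.028 ]
hole 7258.0 [368.48 223.05] [11.7 12.4] [ 0.568  -0.2535  0.028 ]
flange [347.92459679 252.15697479] [30.92929459 55.03277588] [ 0.48663057 -0.19814716  0.012     ]Traceback (most recent call last):
  File "m.py", line 23, in <module>
    for x,y,rr in h[0]:
                  ~^^^
TypeError: 'NoneType' object is not subscriptable
```

```bash
cat > m2.py <<'E'
from m0 import *
c=crop(320,200,80,80); hsv=cv2.cvtColor(c,cv2.COLOR_BGR2HSV); g=cv2.cvtColor(c,cv2.COLOR_BGR2GRAY)
for th in (60,75,90):
  m=((hsv[...,1]>th)&(hsv[...,2]>75)&(hsv[...,0]<40)).astype(np.uint8)
  cs,hi=cv2.findContours(m,cv2.RETR_CCOMP,cv2.CHAIN_APPROX_NONE)
  for q,hh in zip(cs,hi[0]):
    A=cv2.contourArea(q)
    if A<1500: continue
    if hh[3]<0: q=cv2.convexHull(q)
    e=cv2.fitEllipse(q); p=back(e[0],320,200)
    print(th,'outer' if hh[3]<0 else 'hole',A,np.round(p,2),np.round(np.array(e[1])/S,1),onz('top',p,.028)[0].round(4))
m=cv2.morphologyEx((g<80).astype(np.uint8),cv2.MORPH_CLOSE,np.ones((25,25),np.uint8))
cs,_=cv2.findContours(m,cv2.RETR_EXTERNAL,cv2.CHAIN_APPROX_NONE)
q=max(cs,key=cv2.contourArea); e=cv2.fitEllipse(cv2.convexHull(q)); p=back(e[0],320,200)
print('flange',p,np.array(e[1])/S,onz('top',p,.012)[0])
b=(np.array([[259,78],[462,154],[505,366],[341,503],[135,424],[96,211]])+.5)/7-.5+[320,200]
B=onz('top',b,.012);print('bolts',B.round(4),B.mean(0),np.linalg.norm(B-B.mean(0),axis=1))
c=crop(230,195,80,80); g=cv2.GaussianBlur(cv2.cvtColor(c,cv2.COLOR_BGR2GRAY),(0,0),2)
ok=cv2.imread('pics/rack.png',0)
for x,y in ((309,123),(306,262),(307,400)):
    X,Y=np.array([x,y])*8/7
    # dark rim: min radial position per direction -> circle
    pts=[]
    for t in np.arange(0,2*np.pi,.1):
        rr=np.arange(28,60,.5); v=cv2.remap(g,(X+rr*np.cos(t)).astype(np.float32)[None],(Y+rr*np.sin(t)).astype(np.float32)[None],1)[0].astype(float)
        k=np.argmax(np.gradient(cv2.GaussianBlur(v[None],(0,0),3)[0])); pts.append((X+rr[k]*np.cos(t),Y+rr[k]*np.sin(t)))
    e=cv2.fitEllipse(np.array(pts,np.float32)); p=back(e[0],230,195); print('ball',p,np.array(e[1])/S,onz('top',p,.031)[0])
E
sed -n '1,/^# bearing/p' m.py > m0.py; python3 m2.py; (cat m0.py; sed -n '/^# cap/,$p' m.py)>m3.py; python3 m3.py
```

```text
60 outer 142727.0 [363.42 240.33] [52.8 54.4] [ 0.5191 -0.2387  0.028 ]
60 hole 5257.5 [357.63 257.88] [10.  10.4] [ 0.4702 -0.222   0.028 ]
60 hole 6461.0 [375.48 254.62] [11.  11.7] [ 0.4802 -0.2715  0.028 ]
60 hole 6762.5 [344.6  243.65] [11.3 11.9] [ 0.5087 -0.1862  0.028 ]
60 hole 5166.0 [381.76 236.76] [ 9.9 10.4] [ 0.5302 -0.2899  0.028 ]
60 hole 22482.5 [363.1  240.22] [20.5 21.8] [ 0.5194 -0.2378  0.028 ]
60 hole 4965.5 [350.83 225.83] [ 9.8 10.1] [ 0.559 -0.204  0.028]
60 hole 6202.5 [368.53 223.03] [10.8 11.5] [ 0.568  -0.2537  0.028 ]
75 outer 139787.0 [363.41 240.33] [52.4 53.8] [ 0.5191 -0.2386  0.028 ]
75 hole 5708.5 [357.62 257.87] [10.5 10.8] [ 0.4702 -0.2219  0.028 ]
75 hole 7004.0 [375.45 254.66] [11.5 12.2] [ 0.4801 -0.2714  0.028 ]
75 hole 7321.0 [344.56 243.68] [11.8 12.4] [ 0.5087 -0.1861  0.028 ]
75 hole 5589.0 [381.76 236.75] [10.3 10.9] [ 0.5302 -0.2899  0.028 ]
75 hole 23830.5 [363.   240.28] [21.2 22.4] [ 0.5192 -0.2375  0.028 ]
75 hole 5379.5 [350.82 225.83] [10.2 10.5] [ 0.559 -0.204  0.028]
75 hole 6713.0 [368.5  223.05] [11.2 11.9] [ 0.568  -0.2536  0.
[... 1062 characters left out ...]
73.28816605 251.73392487] [11.73135471 11.92179394] [0.48202701 0.01102686 0.031     ]
cap [167.35578728 242.73439407] [22.22942352 24.59483337] [0.49417609 0.28310163 0.105     ]
cap [167.29568481 242.68597794] [23.08475685 25.37910461] [0.49429737 0.28326196 0.105     ]
holder [[0.5344 0.349  0.008 ]
 [0.5589 0.2446 0.008 ]
 [0.4539 0.2204 0.008 ]
 [0.4313 0.3246 0.008 ]] [0.49463529 0.28465091 0.008     ] [0.10600703 0.10717293 0.10773207 0.10668425]
-76.80492213773466
-166.9986229369057
102.26887113665542
13.269889011723802
tin [ 0.38377993 -0.09727105  0.075     ]
bush [0.40124413 0.08595136 0.032     ]
shaftst [0.43377498 0.48269525 0.168     ]
oil [ 0.44234056 -0.48291269  0.19      ]
```

```bash
cat > go.py <<'E'
from h import *
def plan(xyz,axis=None):
    s=r.read_state(); Rm=R.from_quat(s['eef_rot']).as_matrix()
    d=Rm.T@(np.array(xyz)-s['ee_pos'])*100
    y=np.degrees(np.arctan2(Rm[1,1],Rm[0,1]))
    print('toolx',Rm[:,0].round(3),'jaw axis deg',y.round(2),'pos',s['ee_pos'].round(4),'F',s['ft_force'].round(1),'w',round(s['width'],4),'t',s['time'],'j',s['joint_positions'].round(2))
    tw=0
    if axis is not None:
        e=(axis-y+90)%180-90; tw=-e/5
    print('shift cm',d.round(2),'twist',round(tw,2))
if __name__=='__main__':
    import sys; a=list(map(float,sys.argv[1:])); plan(a[:3],a[3] if len(a)>3 else None)
E
python3 go.py .4821 .0111 .12 71
```

```text
toolx [-0.    -0.001 -1.   ] jaw axis deg 69.04 pos [0.2235 0.5834 0.2409] F [-0.2  0.2  0.8] w 0.087 t 0.1 j [-1.23  0.33 -0.06  1.46  0.02  1.35 -0.09]
shift cm [ 12.14 -44.18  44.62] twist -0.39
```

Call:
drive_tool --pt "0 -1 1 0" --pt "0 -3 3 -0.4" --pt "0 -6 6 -0.4" --pt "0 -9 9 -0.4" --pt "0 -12 12 -0.4" --pt "0 -15 15 -0.4" --pt "0 -18 18 -0.4" --pt "0 -21 21 -0.4" --pt "0 -24 24 -0.4" --pt "0 -27 27 -0.4" --pt "0 -30 30 -0.4" --pt "2 -33 33 -0.4" --pt "4 -36 36 -0.4" --pt "6 -39 39 -0.4" --pt "8 -41.5 42 -0.4" --pt "10 -43.5 44 -0.4" --pt "12 -44.2 44.6 -0.4" --pt "12 -44.2 44.6 -0.4" --pt "12 -44.2 44.6 -0.4" --grip 70 --force 25

```text
time: 1.68
ee_pos: [0.4809, 0.0099, 0.12]
eef_rot: [0.117, 0.698, -0.118, 0.696]
ft_force: [-0.1, 0.6, 0.5]
width: 0.0631
```

```bash
python3 go.py .4821 .0111 .045 71
python3 - <<'E'
from h import *
for n in("top","side"): cv2.imwrite(f"pics/{n}1.png",r.camera(n)[:,:,::-1])
a=cv2.imread('pics/side1.png')
p=proj('side',[.4821,.0111,.031])[0]; print(p)
x,y=p.astype(int); cv2.imwrite('pics/side1c.png',cv2.resize(a[y-60:y+50,x-70:x+70],None,fx=5,fy=5,interpolation=cv2.INTER_CUBIC))
E
```

```text
toolx [-0.003 -0.001 -1.   ] jaw axis deg 70.87 pos [0.4809 0.0099 0.12  ] F [-0.1  0.6  0.5] w 0.0631 t 1.6833 j [-0.57  0.13  0.49  2.   -0.07  1.04  1.19]
shift cm [7.5  0.17 0.09] twist -0.03
[303.26920626 223.20875861]
```

View pics/side1c.png

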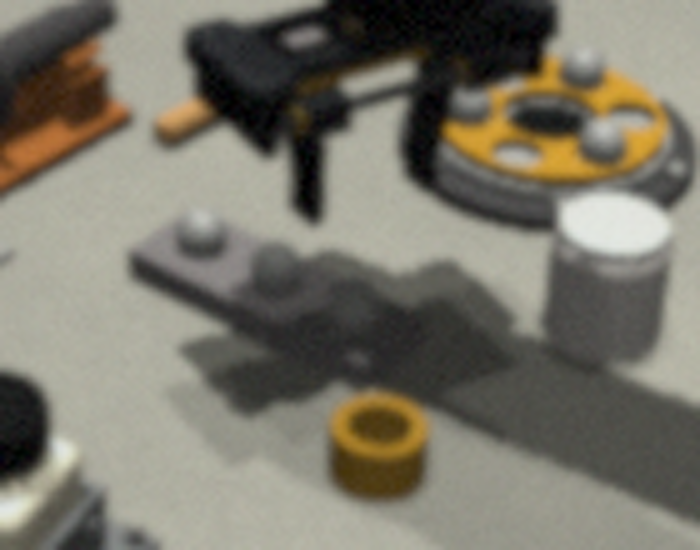

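View pics/side1.png

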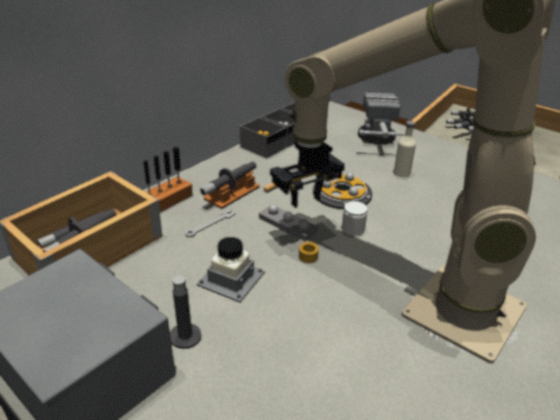

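Run:
```python
from h import *
a=cv2.imread('pics/side0.png')
P=[[.5922,.0131,.031],[.537,.0124,.031],[.482,.011,.031],[.5686,-.2556,.020],[.5095,-.1877,.020],[.4802,-.2728,.020]]
p=proj('side',P);print(p.round(1))
x0,y0=250,160
b=cv2.resize(a[y0:y0+85,x0:x0+130],None,fx=6,fy=6,interpolation=cv2.INTER_CUBIC)
for q in p: cv2.drawMarker(b,tuple(((q-[x0,y0]+.5)*6).astype(int)),(0,0,255),0,12,1)
cv2.imwrite('pics/s0c.png',b)
```

```text
[[272.9 208.5]
 [287.7 215.8]
 [303.3 223.2]
 [332.9 179.9]
 [335.8 194.8]
 [358.8 187.6]]
```

View pics/s0c.png

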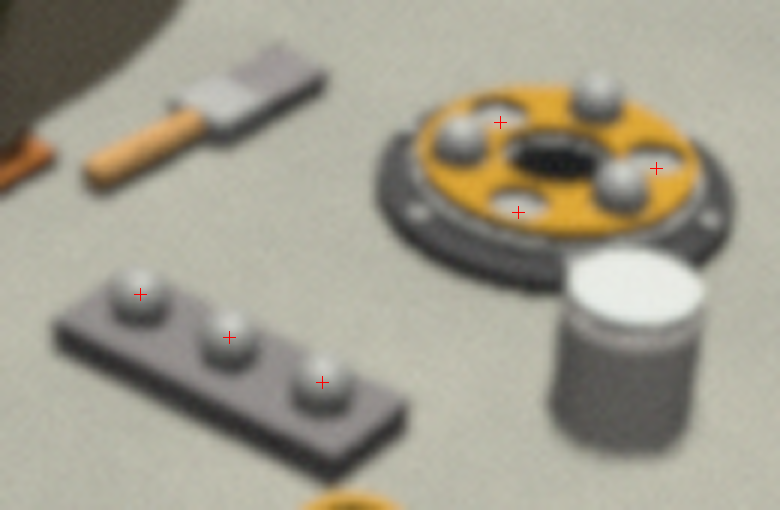

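Call:
drive_tool --pt "1.5 0.1 0.1 0" --pt "3.5 0.15 0.1 0" --pt "5.5 0.15 0.1 0" --pt "6.7 0.15 0.1 0" --pt "7.2 0.15 0.1 0" --pt "7.5 0.15 0.1 0" --pt "7.5 0.15 0.1 0" --pt "7.5 0.15 0.1 0"

```text
time: 2.45
ee_pos: [0.484, 0.0131, 0.0475]
eef_rot: [0.117, 0.697, -0.116, 0.698]
ft_force: [-0.0, -0.2, -0.4]
width: 0.0631
```

```bash
python3 go.py .4821 .0111 .045 71
```

```text
toolx [ 0.001  0.001 -1.   ] jaw axis deg 71.08 pos [0.484  0.0131 0.0475] F [-0.  -0.2 -0.4] w 0.0631 t 2.45 j [-0.55  0.25  0.47  2.05 -0.15  0.87  1.25]
shift cm [ 0.25 -0.25 -0.12] twist 0.02
```

Call:
drive_tool --pt "0 0 0 0" --pt "0 0 0 0" --pt "0 0 0 0"

```text
time: 2.7
ee_pos: [0.4837, 0.0126, 0.047]
eef_rot: [0.117, 0.697, -0.116, 0.698]
ft_force: [0.6, -0.3, -0.0]
width: 0.0629
```

```bash
python3 go.py .4821 .0111 .045 71
```

```text
toolx [ 0.001  0.    -1.   ] jaw axis deg 71.04 pos [0.4837 0.0126 0.047 ] F [ 0.6 -0.3 -0. ] w 0.0629 t 2.7 j [-0.55  0.25  0.47  2.05 -0.15  0.87  1.25]
shift cm [ 0.2 -0.2 -0.1] twist 0.01
```

Call:
drive_tool --pt "0.1 -0.1 0 0" --pt "0.1 -0.1 0 0" --pt "0.1 -0.1 0 0" --pt "0.1 -0.1 0 0" --pt "0.1 -0.1 0 0"

```text
time: 3.12
ee_pos: [0.4831, 0.0115, 0.0455]
eef_rot: [0.117, 0.697, -0.116, 0.697]
ft_force: [0.0, 0.5, 0.5]
width: 0.0634
```

```bash
python3 go.py .4821 .0111 .045 71
```

```text
toolx [ 0.  0. -1.] jaw axis deg 71.04 pos [0.4831 0.0115 0.0455] F [0.  0.5 0.5] w 0.0634 t 3.1167 j [-0.55  0.25  0.47  2.05 -0.15  0.87  1.25]
shift cm [ 0.05 -0.07 -0.08] twist 0.01
```

Good; close on the ball.

Call:
drive_tool --pt "0.05 -0.05 -0.1 0" --pt "0.05 -0.05 -0.1 0" --pt "0.05 -0.05 -0.1 0" --pt "0.05 -0.05 -0.1 0" --pt "0.05 -0.05 -0.1 0" --pt "0.05 -0.05 -0.1 0" --pt "0.05 -0.05 -0.1 0" --pt "0.05 -0.05 -0.1 0" --grip 200

```text
time: 3.78
ee_pos: [0.482, 0.0115, 0.0451]
eef_rot: [0.116, 0.697, -0.116, 0.698]
ft_force: [-0.8, 0.7, 0.7]
width: 0.0284
```

```bash
python3 go.py .4802 -.2728 .09 41
```

```text
toolx [ 0.  0. -1.] jaw axis deg 71.05 pos [0.482  0.0115 0.0451] F [-0.8  0.7  0.7] w 0.0284 t 3.7833 j [-0.55  0.25  0.47  2.06 -0.15  0.87  1.25]
shift cm [ -4.5  -26.95   9.06] twist 6.01
```

Call:
drive_tool --pt "-0.3 0 0 0" --pt "-0.8 0 0 0" --pt "-1.4 0 0 0" --pt "-2 0 0 0" --pt "-2 0 0 0" --pt "-2 0 0 0" --pt "-2 0 0 0"

```text
time: 4.37
ee_pos: [0.4819, 0.0115, 0.0651]
eef_rot: [0.117, 0.697, -0.116, 0.697]
ft_force: [0.2, -0.1, -0.6]
width: 0.0286
```

Run:
```python
from h import *
for n in("top","side"): cv2.imwrite(f"pics/{n}2.png",r.camera(n)[:,:,::-1])
print(r.read_state()['width'],r.read_state()['ee_pos'])
a=cv2.imread('pics/side2.png')
x,y=303,223; cv2.imwrite('pics/side2c.png',cv2.resize(a[y-60:y+40,x-60:x+60],None,fx=6,fy=6,interpolation=cv2.INTER_CUBIC))
```

```text
0.028572490535856202 [0.48174336 0.01142256 0.06482206]
```

View pics/side2c.png

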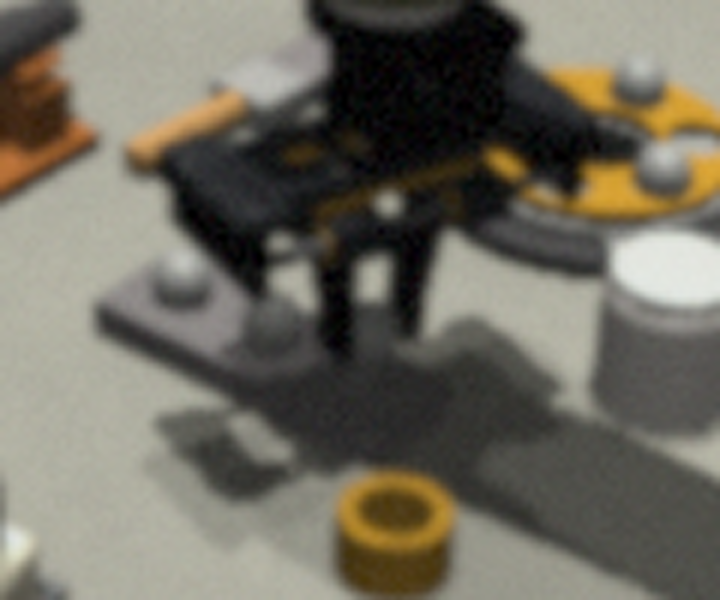

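```bash
python3 go.py .4802 -.2728 .09 41
```

```text
toolx [-0.  0. -1.] jaw axis deg 71.05 pos [0.4817 0.0114 0.0648] F [-0.5 -0.7 -1.1] w 0.0286 t 4.4667 j [-0.56  0.22  0.48  2.04 -0.13  0.91  1.23]
shift cm [ -2.52 -26.93   9.08] twist 6.01
```

Call:
drive_tool --pt "-1 0 0 0" --pt "-2.5 -1 0.3 0" --pt "-4 -3 1 0.5" --pt "-5 -5.5 1.8 1" --pt "-5.5 -8 2.7 1.5" --pt "-5.5 -10.5 3.5 2" --pt "-5.5 -13 4.4 2.5" --pt "-5.5 -15.5 5.2 3" --pt "-5.5 -18 6.1 3.5" --pt "-5.5 -20.5 6.9 4" --pt "-5.5 -22.7 7.7 4.5" --pt "-5.2 -24.5 8.3 5" --pt "-4.5 -26 8.8 5.5" --pt "-3.5 -26.7 9 6" --pt "-2.5 -26.9 9.1 6" --pt "-2.5 -26.9 9.1 6" --pt "-2.5 -26.9 9.1 6" --pt "-2.5 -26.9 9.1 6" --pt "-2.5 -26.9 9.1 6" --pt "-2.5 -26.9 9.1 6"

```text
time: 6.13
ee_pos: [0.4811, -0.272, 0.0905]
eef_rot: [0.293, 0.644, -0.292, 0.644]
ft_force: [-0.0, -0.1, -0.3]
width: 0.0286
```

```bash
python3 go.py .4802 -.2728 .05 41;  python3 - <<'E'
from h import *
for n in("top","side"): cv2.imwrite(f"pics/{n}3.png",r.camera(n)[:,:,::-1])
a=cv2.imread('pics/side3.png')
b=cv2.imread('pics/top3.png')
cv2.imwrite('pics/c3.png',np.hstack([cv2.resize(a[120:220,290:410],None,fx=4,fy=4,interpolation=2),cv2.resize(b[195:295,310:400],None,fx=4,fy=4,interpolation=2)])[:, :800])
E
```

```text
toolx [ 0.001  0.    -1.   ] jaw axis deg 41.11 pos [ 0.4811 -0.272   0.0905] F [-0.  -0.1 -0.3] w 0.0286 t 6.1333 j [-0.17  0.37  0.71  1.86 -0.29  1.02  1.38]
shift cm [ 4.05 -0.12  0.  ] twist 0.02
```

View pics/c3.png

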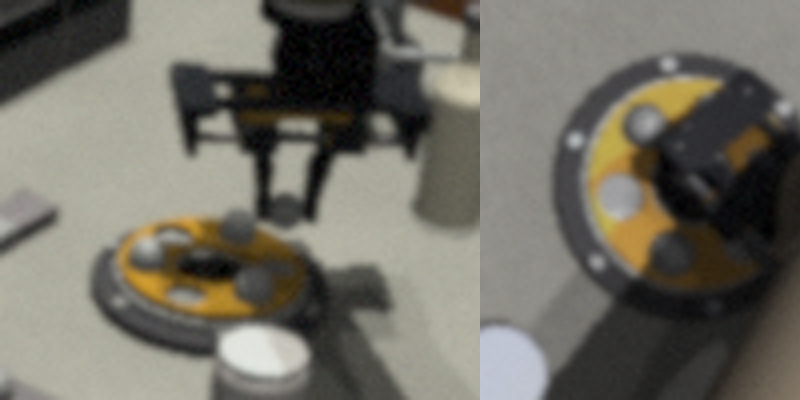

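Run:
```python
from h import *
print(proj('side',[[.4811,-.272,.0765],[.4811,-.272,.0725]]))
```

```text
[[360.43843413 172.08745654]
 [360.29687344 173.20513442]]
```

Call:
drive_tool --pt "0.7 -0.05 0 0" --pt "1.4 -0.1 0 0" --pt "2.1 -0.1 0 0" --pt "2.8 -0.1 0 0" --pt "3.2 -0.1 0 0" --pt "3.5 -0.1 0 0" --pt "3.5 -0.1 0 0" --pt "3.5 -0.1 0 0" --pt "3.5 -0.1 0 0"

```text
time: 6.98
ee_pos: [0.48, -0.2734, 0.0553]
eef_rot: [0.293, 0.643, -0.293, 0.644]
ft_force: [-0.0, 0.3, -0.3]
width: 0.0284
```

```bash
python3 go.py .4802 -.2728 .049 41
```

```text
toolx [ 0. -0. -1.] jaw axis deg 41.04 pos [ 0.48   -0.2734  0.0553] F [-0.   0.3 -0.3] w 0.0284 t 6.9833 j [-0.14  0.43  0.69  1.88 -0.33  0.95  1.42]
shift cm [ 0.63  0.05 -0.03] twist 0.01
```

Call:
drive_tool --pt "0.15 0 0 0" --pt "0.3 0.05 0 0" --pt "0.4 0.05 0 0" --pt "0.5 0.05 0 0" --pt "0.55 0.05 0 0" --pt "0.6 0.05 0 0" --pt "0.6 0.05 0 0" --pt "0.6 0.05 0 0"

```text
time: 7.65
ee_pos: [0.4806, -0.2731, 0.0496]
eef_rot: [0.293, 0.643, -0.293, 0.644]
ft_force: [-1.4, 1.3, 6.2]
width: 0.0288
```

```bash
python3 go.py .4802 -.2728 .049 41
```

```text
toolx [ 0.001  0.    -1.   ] jaw axis deg 41.04 pos [ 0.4806 -0.2731  0.0496] F [-1.4  1.3  6.2] w 0.0288 t 7.65 j [-0.13  0.43  0.68  1.88 -0.34  0.94  1.42]
shift cm [ 0.06 -0.01 -0.05] twist 0.01
```

Call:
drive_tool --pt "0 0 0 0" --pt "0 0 0 0" --pt "0 0 0 0" --pt "0 0 0 0" --pt "-0.5 0 0 0" --pt "-1.5 0 0 0" --pt "-3 0 0 0" --pt "-5 0 0 0" --pt "-7 0 0 0" --pt "-7 0 0 0" --pt "-7 0 0 0" --grip 135

```text
time: 8.57
ee_pos: [0.481, -0.2732, 0.1207]
eef_rot: [0.293, 0.643, -0.293, 0.645]
ft_force: [-0.2, 0.0, -0.4]
width: 0.0411
```

```bash
python3 go.py .537 .012 .12 71;  python3 - <<'E'
from h import *
for n in("side",): cv2.imwrite(f"pics/{n}4.png",r.camera(n)[:,:,::-1])
a=cv2.imread('pics/side4.png')
cv2.imwrite('pics/c4.png',cv2.resize(a[120:220,290:410],None,fx=5,fy=5,interpolation=2))
print(proj('side',[.4802,-.2728,.035]))
E
```

```text
toolx [ 0.003 -0.    -1.   ] jaw axis deg 41.04 pos [ 0.481  -0.2732  0.1207] F [-0.2  0.  -0.4] w 0.0411 t 8.5667 j [-0.19  0.33  0.74  1.83 -0.25  1.07  1.36]
shift cm [  0.07  22.95 -17.84] twist -5.99
[[359.36080226 183.5480029 ]]
```

View pics/c4.png

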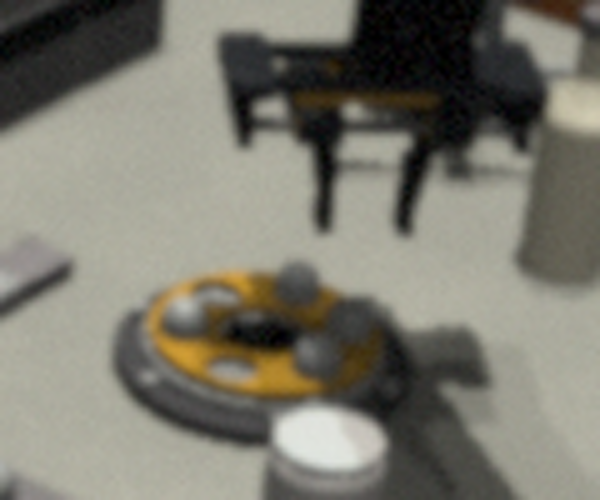

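Call:
drive_tool --pt "0 1 -0.8 -0.5" --pt "0 3 -2.3 -1" --pt "0 5.5 -4.3 -1.5" --pt "0 8 -6.2 -2" --pt "0 10.5 -8.2 -2.5" --pt "0 13 -10.1 -3" --pt "0 15.5 -12.1 -3.5" --pt "0 18 -14 -4" --pt "0 20.5 -16 -5" --pt "0 22 -17.2 -6" --pt "0 22.7 -17.7 -6" --pt "1 22.9 -17.8 -6" --pt "3 22.9 -17.8 -6" --pt "5 22.9 -17.8 -6" --pt "6.5 22.9 -17.8 -6" --pt "7 22.9 -17.8 -6" --pt "7 22.9 -17.8 -6" --pt "7 22.9 -17.8 -6" --pt "7 22.9 -17.8 -6" --pt "7 22.9 -17.8 -6" --grip 70

```text
time: 10.28
ee_pos: [0.5367, 0.0115, 0.0499]
eef_rot: [0.117, 0.697, -0.116, 0.698]
ft_force: [1.5, -0.2, 0.2]
width: 0.0629
```

```bash
python3 go.py .537 .012 .045 71
```

```text
toolx [ 0.002  0.    -1.   ] jaw axis deg 71.0 pos [0.5367 0.0115 0.0499] F [ 1.5 -0.2  0.2] w 0.0629 t 10.2833 j [-0.53  0.36  0.49  1.92 -0.21  0.91  1.31]
shift cm [0.49 0.06 0.01] twist -0.0
```

Call:
drive_tool --pt "0.3 0 0 0" --pt "0.5 0 0 0" --pt "0.5 0 0 0" --pt "0.5 0 0 0" --pt "0.5 0 0 0"

```text
time: 10.7
ee_pos: [0.5361, 0.0117, 0.0441]
eef_rot: [0.116, 0.697, -0.116, 0.697]
ft_force: [-0.1, -0.7, -0.1]
width: 0.063
```

Call:
drive_tool --pt "0 0 0 0" --pt "0 0 0 0" --pt "0 0 0 0" --pt "0 0 0 0" --pt "0 0 0 0" --pt "0 0 0 0" --pt "0 0 0 0" --pt "0 0 0 0" --pt "-0.3 0 0 0" --pt "-0.8 0 0 0" --pt "-1.4 0 0 0" --pt "-2 0 0 0" --pt "-2 0 0 0" --pt "-2 0 0 0" --grip 200

```text
time: 11.87
ee_pos: [0.5364, 0.0117, 0.0646]
eef_rot: [0.117, 0.697, -0.116, 0.698]
ft_force: [-0.2, 0.2, -1.5]
width: 0.0284
```

```bash
python3 go.py .5686 -.2556 .09 131; python3 go.py .5686 -.2556 .09 71;  python3 - <<'E'
from h import *
for n in("side",): cv2.imwrite(f"pics/{n}5.png",r.camera(n)[:,:,::-1])
a=cv2.imread('pics/side5.png')
cv2.imwrite('pics/c5.png',cv2.resize(a[150:250,240:360],None,fx=5,fy=5,interpolation=2))
E
```

```text
toolx [ 0.001  0.    -1.   ] jaw axis deg 71.04 pos [0.5364 0.0117 0.0646] F [-0.2  0.2 -1.5] w 0.0284 t 11.8667 j [-0.53  0.34  0.5   1.91 -0.2   0.94  1.29]
shift cm [ -2.55 -24.23  11.73] twist -11.99
toolx [ 0.001  0.    -1.   ] jaw axis deg 71.04 pos [0.5364 0.0117 0.0646] F [-0.2  0.2 -1.5] w 0.0284 t 11.8667 j [-0.53  0.34  0.5   1.91 -0.2   0.94  1.29]
shift cm [ -2.55 -24.23  11.73] twist 0.01
```

View pics/c5.png

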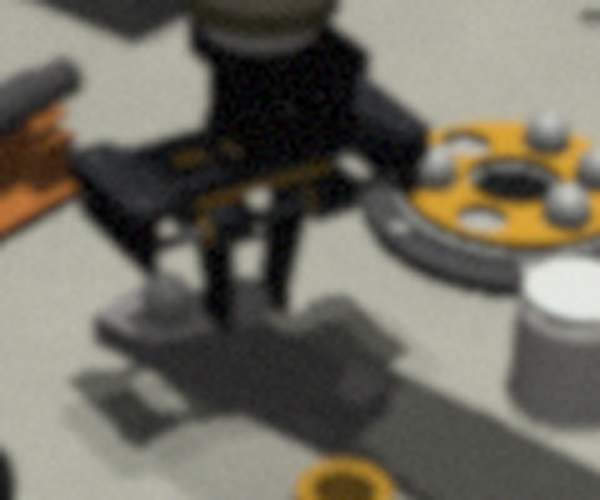

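Call:
drive_tool --pt "-1 0 0 0" --pt "-2.5 -1 0.5 -0.7" --pt "-4 -3 1.5 -1.7" --pt "-5 -5.5 2.7 -2.7" --pt "-5.5 -8 3.9 -3.7" --pt "-5.5 -10.5 5.1 -4.7" --pt "-5.5 -13 6.3 -5.7" --pt "-5.5 -15.5 7.5 -6.7" --pt "-5.5 -18 8.7 -7.7" --pt "-5.5 -20.5 9.9 -8.7" --pt "-5.5 -22.5 10.9 -9.7" --pt "-5.5 -23.7 11.5 -10.7" --pt "-5.5 -24.2 11.7 -11.7" --pt "-5 -24.2 11.7 -12.7" --pt "-4 -24.2 11.7 -13.5" --pt "-2.5 -24.2 11.7 -14" --pt "-1 -24.2 11.7 -14" --pt "0.5 -24.2 11.7 -14" --pt "0.9 -24.2 11.7 -14" --pt "0.9 -24.2 11.7 -14"

```text
time: 13.58
ee_pos: [0.5665, -0.2557, 0.0536]
eef_rot: [-0.303, 0.639, 0.305, 0.638]
ft_force: [0.2, 0.0, 0.3]
width: 0.0283
```

```bash
python3 go.py .5683 -.2555 .049 141
```

```text
toolx [-0.003  0.002 -1.   ] jaw axis deg 140.88 pos [ 0.5665 -0.2557  0.0536] F [0.2 0.  0.3] w 0.0283 t 13.5833 j [ 0.76  0.55 -0.53  1.64  0.31  1.04  2.59]
shift cm [ 0.46 -0.13  0.13] twist -0.02
```

Call:
drive_tool --pt "0 -0.05 0.05 0.2" --pt "0.1 -0.05 0.05 0.4" --pt "0.1 -0.05 0.05 0.6" --pt "0.1 -0.05 0.05 0.6"

```text
time: 13.92
ee_pos: [0.5695, -0.2548, 0.0549]
eef_rot: [-0.288, 0.646, 0.287, 0.646]
ft_force: [-1.2, -0.0, -0.4]
width: 0.0284
```

```bash
python3 go.py .5683 -.2555 .049 141
```

```text
toolx [ 0.001 -0.001 -1.   ] jaw axis deg 137.98 pos [ 0.5695 -0.2548  0.0549] F [-1.2 -0.  -0.4] w 0.0284 t 13.9167 j [ 0.75  0.55 -0.52  1.63  0.31  1.04  2.54]
shift cm [ 0.59  0.04 -0.13] twist -0.6
```

Call:
drive_tool --pt "0.1 0 -0.05 0" --pt "0.25 0 -0.1 0" --pt "0.4 0 -0.1 0" --pt "0.5 0 -0.1 0" --pt "0.55 0 -0.1 0" --pt "0.55 0 -0.1 0" --pt "0.55 0 -0.1 0" --pt "0.55 0 -0.1 0"

```text
time: 14.58
ee_pos: [0.5682, -0.2558, 0.0488]
eef_rot: [-0.288, 0.646, 0.288, 0.646]
ft_force: [-1.9, 0.7, 5.6]
width: 0.0284
```

```bash
python3 go.py .5683 -.2555 .049 141
```

```text
toolx [ 0.  0. -1.] jaw axis deg 138.04 pos [ 0.5682 -0.2558  0.0488] F [-1.9  0.7  5.6] w 0.0284 t 14.5833 j [ 0.75  0.56 -0.52  1.64  0.31  1.03  2.54]
shift cm [-0.02  0.01  0.03] twist -0.59
```

Contact at the expected height; release and lift, then check.

Call:
drive_tool --pt "0 0 0 0" --pt "0 0 0 0" --pt "0 0 0 0" --pt "0 0 0 0" --pt "-0.5 0 0 0" --pt "-1.5 0 0 0" --pt "-3 0 0 0" --pt "-5 0 0 0" --pt "-7 0 0 0" --pt "-7 0 0 0" --pt "-7 0 0 0" --grip 135

```text
time: 15.5
ee_pos: [0.569, -0.2562, 0.1205]
eef_rot: [-0.289, 0.645, 0.287, 0.647]
ft_force: [0.5, -0.1, -1.6]
width: 0.0412
```

```bash
python3 go.py .592 .0125 .12 101;  python3 - <<'E'
from h import *
for n in("side",): cv2.imwrite(f"pics/{n}6.png",r.camera(n)[:,:,::-1])
a=cv2.imread('pics/side6.png')
cv2.imwrite('pics/c6.png',cv2.resize(a[120:240,250:410],None,fx=4,fy=4,interpolation=2))
print(proj('side',[.5686,-.2556,.035]))
E
```

```text
toolx [ 0.003 -0.001 -1.   ] jaw axis deg 138.03 pos [ 0.569  -0.2562  0.1205] F [ 0.5 -0.1 -1.6] w 0.0412 t 15.5 j [ 0.79  0.48 -0.58  1.58  0.28  1.16  2.56]
shift cm [2.000e-02 1.626e+01 2.151e+01] twist 7.41
[[333.25598213 175.86661069]]
```

View pics/c6.png

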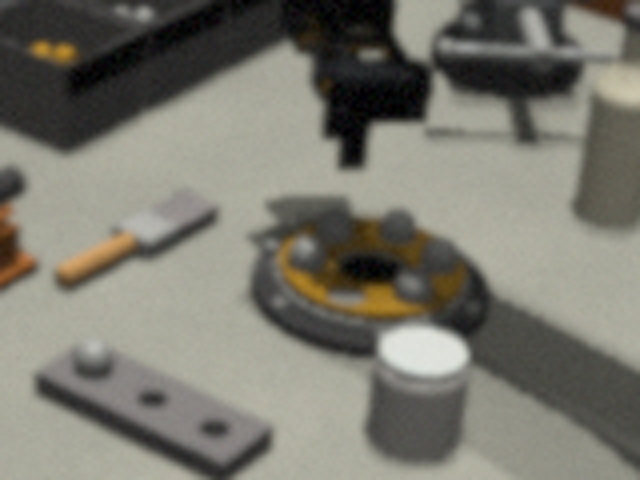

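Call:
drive_tool --pt "0 0.5 0.7 1" --pt "0 1.5 2 2" --pt "0 3 4 3" --pt "0 4.7 6.2 4" --pt "0 6.5 8.6 5" --pt "0 8.3 11 6" --pt "0 10.1 13.4 7" --pt "0 11.9 15.8 8" --pt "0 13.6 18 9" --pt "0 15 19.8 10" --pt "0 15.9 21 11" --pt "0 16.2 21.5 11.4" --pt "1 16.3 21.5 11.4" --pt "3 16.3 21.5 11.4" --pt "5 16.3 21.5 11.4" --pt "6.5 16.3 21.5 11.4" --pt "7 16.3 21.5 11.4" --pt "7 16.3 21.5 11.4" --pt "7 16.3 21.5 11.4" --pt "7 16.3 21.5 11.4" --grip 70

```text
time: 17.22
ee_pos: [0.5912, 0.0128, 0.0494]
eef_rot: [0.055, 0.705, -0.055, 0.705]
ft_force: [0.8, 0.2, -0.2]
width: 0.0633
```

```bash
python3 go.py .592 .0127 .045 81
```

```text
toolx [ 0.001  0.    -1.   ] jaw axis deg 81.04 pos [0.5912 0.0128 0.0494] F [ 0.8  0.2 -0.2] w 0.0633 t 17.2167 j [ 0.3   0.49 -0.49  1.73  0.27  0.99  1.12]
shift cm [0.44 0.   0.08] twist 0.01
```

Call:
drive_tool --pt "0.2 0 0 0" --pt "0.4 0 0.05 0" --pt "0.4 0 0.05 0" --pt "0.4 0 0.05 0" --pt "0.4 0 0.05 0"

```text
time: 17.63
ee_pos: [0.5913, 0.013, 0.0447]
eef_rot: [0.055, 0.705, -0.055, 0.705]
ft_force: [0.9, 0.5, 0.4]
width: 0.0632
```

Call:
drive_tool --pt "0 0 0 0" --pt "0 0 0 0" --pt "0 0 0 0" --pt "0 0 0 0" --pt "0 0 0 0" --pt "0 0 0 0" --pt "0 0 0 0" --pt "0 0 0 0" --pt "-0.3 0 0 0" --pt "-0.8 0 0 0" --pt "-1.4 0 0 0" --pt "-2 0 0 0" --pt "-2 0 0 0" --pt "-2 0 0 0" --grip 200

```text
time: 18.8
ee_pos: [0.5916, 0.0128, 0.0652]
eef_rot: [0.055, 0.705, -0.055, 0.705]
ft_force: [0.9, 0.3, -1.5]
width: 0.0287
```

```bash
python3 go.py .5093 -.1877 .09 81;  python3 - <<'E'
from h import *
for n in("side",): cv2.imwrite(f"pics/{n}7.png",r.camera(n)[:,:,::-1])
a=cv2.imread('pics/side7.png')
cv2.imwrite('pics/c7.png',cv2.resize(a[150:250,240:360],None,fx=5,fy=5,interpolation=2))
E
```

```text
toolx [ 0.001 -0.    -1.   ] jaw axis deg 81.03 pos [0.5916 0.0128 0.0652] F [ 0.9  0.3 -1.5] w 0.0287 t 18.8 j [ 0.3   0.47 -0.5   1.72  0.26  1.02  1.13]
shift cm [ -2.49 -21.09  -5.  ] twist 0.01
```

View pics/c7.png

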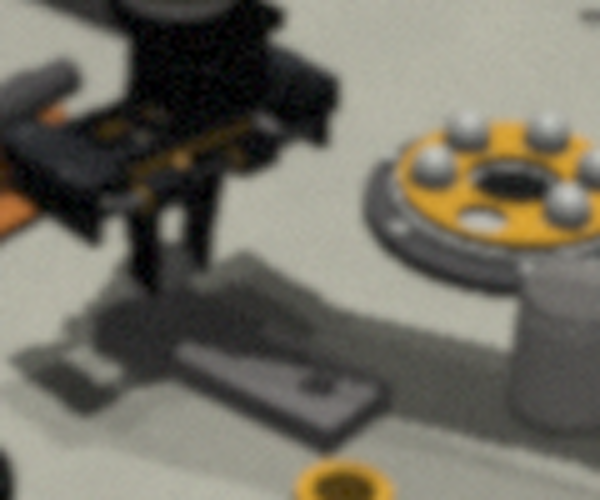

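Call:
drive_tool --pt "-1 0 0 0" --pt "-2.5 -1 -0.2 0" --pt "-4 -3 -0.7 0" --pt "-5 -5.5 -1.3 0" --pt "-5.5 -8 -1.9 0" --pt "-5.5 -10.5 -2.5 0" --pt "-5.5 -13 -3.1 0" --pt "-5.5 -15.5 -3.7 0" --pt "-5.5 -18 -4.3 0" --pt "-5.5 -20 -4.7 0" --pt "-5.2 -20.9 -5 0" --pt "-4.5 -21.1 -5 0" --pt "-3 -21.1 -5 0" --pt "-1.5 -21.1 -5 0" --pt "0 -21.1 -5 0" --pt "0.6 -21.1 -5 0" --pt "0.8 -21.1 -5 0" --pt "0.8 -21.1 -5 0" --pt "0.8 -21.1 -5 0" --pt "0.8 -21.1 -5 0"

```text
time: 20.52
ee_pos: [0.5096, -0.1876, 0.0574]
eef_rot: [0.055, 0.704, -0.055, 0.705]
ft_force: [0.0, -0.9, -0.7]
width: 0.0287
```

```bash
python3 go.py .5093 -.1877 .049 81
```

```text
toolx [ 0.001 -0.    -1.   ] jaw axis deg 81.06 pos [ 0.5096 -0.1876  0.0574] F [ 0.  -0.9 -0.7] w 0.0287 t 20.5167 j [ 0.63  0.37 -0.42  1.85  0.18  0.95  1.54]
shift cm [ 0.84 -0.02 -0.03] twist 0.01
```

Call:
drive_tool --pt "0.2 0 0 0" --pt "0.4 0 0 0" --pt "0.55 0 0 0" --pt "0.65 0 0 0" --pt "0.75 0 0 0" --pt "0.8 0 0 0" --pt "0.8 0 0 0" --pt "0.8 0 0 0" --pt "0.8 0 0 0"

```text
time: 21.27
ee_pos: [0.5092, -0.1878, 0.0491]
eef_rot: [0.055, 0.705, -0.055, 0.705]
ft_force: [-2.7, 1.2, 4.7]
width: 0.0279
```

```bash
python3 go.py .5093 -.1877 .049 81
```

```text
toolx [ 0.001 -0.    -1.   ] jaw axis deg 81.04 pos [ 0.5092 -0.1878  0.0491] F [-2.7  1.2  4.7] w 0.0279 t 21.2667 j [ 0.63  0.38 -0.42  1.86  0.19  0.94  1.54]
shift cm [0.01 0.01 0.  ] twist 0.01
```

Call:
drive_tool --pt "0 0 0 0" --pt "0 0 0 0" --pt "0 0 0 0" --pt "0 0 0 0" --pt "-0.5 0 0 0" --pt "-1.5 0 0 0" --pt "-3 0 0 0" --pt "-5 0 0 0" --pt "-8 0 0 0" --pt "-11 0 0 0" --pt "-12 0 0 0" --pt "-12 0 0 0" --grip 135

```text
time: 22.27
ee_pos: [0.5107, -0.1882, 0.1725]
eef_rot: [0.055, 0.703, -0.056, 0.707]
ft_force: [0.1, -0.9, 0.1]
width: 0.0409
```

```bash
python3 go.py .4945 .284 .18;  python3 - <<'E'
from h import *
for n in("side","top"): cv2.imwrite(f"pics/{n}8.png",r.camera(n)[:,:,::-1])
a=cv2.imread('pics/side8.png')
cv2.imwrite('pics/c8.png',cv2.resize(a[130:310,190:410],None,fx=3.5,fy=3.5,interpolation=2)[:600])
print(proj('side',[.5093,-.1877,.035]))
E
```

```text
toolx [ 0.006 -0.002 -1.   ] jaw axis deg 81.04 pos [ 0.5107 -0.1882  0.1725] F [ 0.1 -0.9  0.1] w 0.0409 t 22.2667 j [ 0.66  0.23 -0.44  1.75  0.11  1.17  1.6 ]
shift cm [-0.87 46.39 -8.94] twist 0
[[336.31332111 190.72331035]]
```

View pics/c8.png

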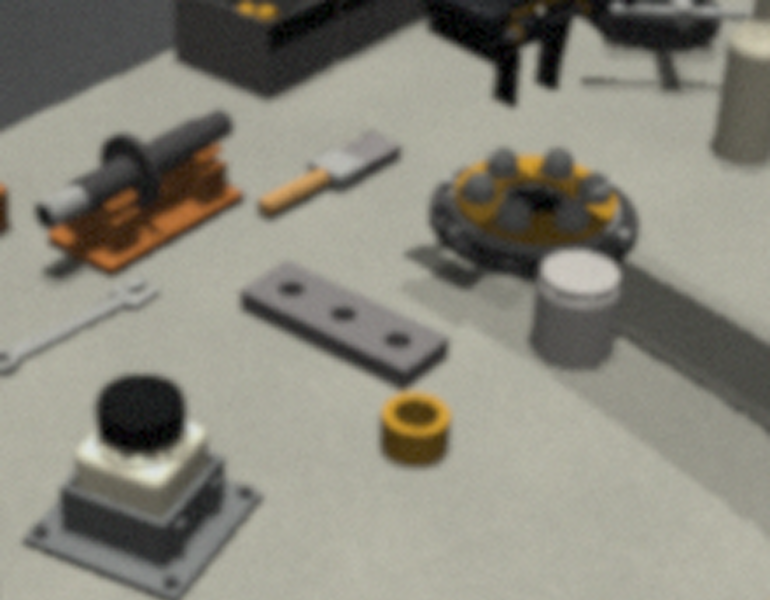

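Run:
```python
from h import *
a=cv2.imread('pics/side8.png'); S=8;x0,y0=200,225
c=cv2.resize(a[y0:y0+50,x0:x0+60],None,fx=S,fy=S,interpolation=2); g=cv2.cvtColor(c,cv2.COLOR_BGR2GRAY)
m=(g<50).astype(np.uint8); cs,_=cv2.findContours(m,0,1)
for q in cs:
    if cv2.contourArea(q)>2000: 
        x,y,w,h=cv2.boundingRect(q); print((np.array([x,y,x+w,y+h]))/S+[x0,y0,x0,y0])
for ctr in ((.4943,.2832),(.4947,.2846)):
  t=np.linspace(0,2*np.pi,60); P=np.array([[ctr[0]+.03*np.cos(k),ctr[1]+.03*np.sin(k),z] for k in t for z in(.0875,.111)])
  for n in('side','top'):
    p=proj(n,P); print(n,p.min(0),p.max(0))
b=cv2.imread('pics/top8.png'); x0,y0=145,220
c=cv2.resize(b[y0:y0+50,x0:x0+60],None,fx=S,fy=S,interpolation=2); g=cv2.cvtColor(c,cv2.COLOR_BGR2GRAY)
m=cv2.morphologyEx((g<85).astype(np.uint8),cv2.MORPH_OPEN,np.ones((61,61),np.uint8)); cs,_=cv2.findContours(m,0,1)
for q in cs:
        x,y,w,h=cv2.boundingRect(q); print('top',(np.array([x,y,x+w,y+h]))/S+[x0,y0,x0,y0])
```

```text
[243.875 269.    252.375 275.   ]
[218.625 238.25  242.    259.   ]
side [217.51706151 235.33443744] [242.98345657 258.71501655]
top [154.83070229 230.77508568] [180.59247015 254.87921595]
side [216.9718135 235.5236235] [242.45921084 258.92231369]
top [154.28558412 230.608841  ] [180.06047711 254.71457475]
top [155.375 231.5   180.125 254.5  ]
```

Call:
drive_tool --pt "-0.5 1 -0.2 0" --pt "-1 3.5 -0.7 0" --pt "-1 6.5 -1.3 0" --pt "-1 10 -2 0" --pt "-1 13.5 -2.6 0" --pt "-1 17 -3.3 0" --pt "-1 20.5 -4 0" --pt "-1 24 -4.7 0" --pt "-1 27.5 -5.3 0" --pt "-1 31 -6 0" --pt "-1 34.5 -6.7 0" --pt "-1 38 -7.3 0" --pt "-1 41.5 -8 0" --pt "-1 44.3 -8.6 0" --pt "-1 45.8 -8.9 0" --pt "-1 46.3 -9 0" --pt "-1 46.3 -9 0" --pt "-1 46.3 -9 0" --pt "-1 46.3 -9 0" --pt "-1 46.3 -9 0" --grip 0 --force 60

```text
time: 24.03
ee_pos: [0.4926, 0.282, 0.1785]
eef_rot: [0.056, 0.705, -0.056, 0.705]
ft_force: [-0.3, -0.3, 0.3]
width: 0.0867
```

```bash
python3 go.py .4943 .2832 .103
```

```text
toolx [ 0.    -0.001 -1.   ] jaw axis deg 80.91 pos [0.4926 0.282  0.1785] F [-0.3 -0.3  0.3] w 0.0867 t 24.0333 j [ 0.01  0.34 -0.74  1.67  0.24  1.23  0.63]
shift cm [7.55 0.15 0.15] twist 0
```

Call:
drive_tool --pt "1 0.1 0.1 0" --pt "2.5 0.15 0.15 0" --pt "4 0.15 0.15 0" --pt "5.3 0.15 0.15 0" --pt "6.3 0.15 0.15 0" --pt "7 0.15 0.15 0" --pt "7.3 0.15 0.15 0" --pt "7.5 0.15 0.15 0" --pt "7.5 0.15 0.15 0" --pt "7.5 0.15 0.15 0" --pt "7.5 0.15 0.15 0" --pt "7.5 0.15 0.15 0"

```text
time: 25.03
ee_pos: [0.4941, 0.2851, 0.1041]
eef_rot: [0.055, 0.705, -0.055, 0.705]
ft_force: [0.5, 0.5, -0.6]
width: 0.0871
```

```bash
python3 go.py .4943 .2832 .103;  python3 - <<'E'
from h import *
for n in("side",): cv2.imwrite(f"pics/{n}9.png",r.camera(n)[:,:,::-1])
a=cv2.imread('pics/side9.png')
cv2.imwrite('pics/c9.png',cv2.resize(a[180:310,170:310],None,fx=4.5,fy=4.5,interpolation=2))
E
```

```text
toolx [ 0.001  0.    -1.   ] jaw axis deg 81.04 pos [0.4941 0.2851 0.1041] F [ 0.5  0.5 -0.6] w 0.0871 t 25.0333 j [-0.02  0.42 -0.71  1.74  0.31  1.1   0.59]
shift cm [ 0.11 -0.19  0.05] twist 0
```

View pics/c9.png

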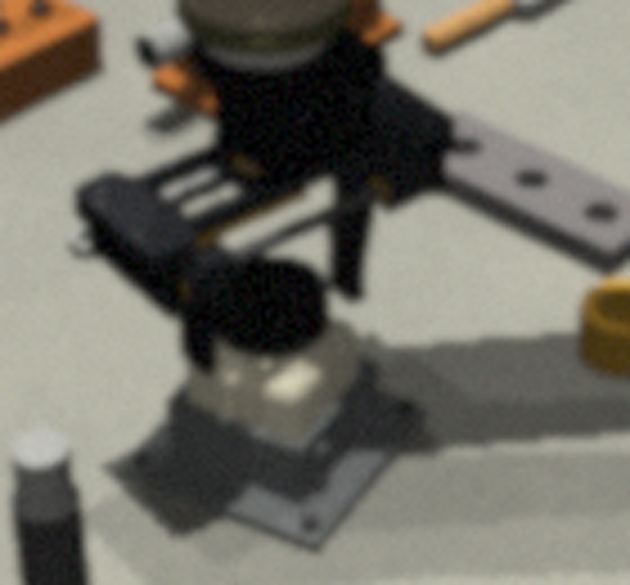

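Call:
drive_tool --pt "0.05 -0.1 0 0" --pt "0.05 -0.1 0 0" --pt "0.05 -0.1 0 0" --pt "0.05 -0.1 0 0"

```text
time: 25.42
ee_pos: [0.4937, 0.2839, 0.1031]
eef_rot: [0.055, 0.705, -0.055, 0.705]
ft_force: [0.3, 0.2, -0.8]
width: 0.087
```

```bash
python3 go.py .4943 .2832 .103
```

```text
toolx [ 0.  0. -1.] jaw axis deg 81.03 pos [0.4937 0.2839 0.1031] F [ 0.3  0.2 -0.8] w 0.087 t 25.4167 j [-0.02  0.42 -0.71  1.74  0.31  1.09  0.59]
shift cm [ 0.01 -0.06  0.07] twist 0
```

Call:
drive_tool --pt "0 -0.05 0.05 0" --pt "0 -0.05 0.05 0" --pt "0 -0.05 0.05 0" --pt "0 -0.05 0.05 0" --pt "0 -0.05 0.05 0" --pt "0 -0.05 0.05 0" --pt "0 -0.05 0.05 0" --pt "0 -0.05 0.05 0" --pt "0 -0.05 0.05 0" --pt "0 -0.05 0.05 0" --grip 255 --force 60

```text
time: 26.25
ee_pos: [0.4944, 0.2842, 0.1035]
eef_rot: [0.056, 0.705, -0.055, 0.705]
ft_force: [0.8, 6.3, 2.3]
width: 0.0599
```

```bash
python3 go.py .4943 .2832 .103
```

```text
toolx [ 0.001  0.001 -1.   ] jaw axis deg 81.06 pos [0.4944 0.2842 0.1035] F [0.8 6.3 2.3] w 0.0599 t 26.25 j [-0.01  0.42 -0.71  1.74  0.31  1.09  0.59]
shift cm [ 0.05 -0.1   0.  ] twist 0
```

Call:
drive_tool --pt "0 0.05 0 -0.4" --pt "0 0.05 0 -1.2" --pt "0 0.05 0 -2" --pt "0 0.05 0 -2.8" --pt "0 0.05 0 -3.6" --pt "0 0.05 0 -4.4" --pt "0 0.05 0 -5.2" --pt "0 0.05 0 -6" --pt "0 0.05 0 -6.8" --pt "0 0.05 0 -6.8" --pt "0 0.05 0 -6.8"

```text
time: 27.17
ee_pos: [0.4944, 0.2831, 0.1033]
eef_rot: [-0.154, 0.69, 0.153, 0.69]
ft_force: [-0.2, -0.4, 5.4]
width: 0.0595
```

```bash
python3 go.py .4943 .2832 .103; python3 -c "
from h import *
print(r.read_state()['torque'])
cv2.imwrite('pics/side10.png',r.camera('side')[:,:,::-1])
a=cv2.imread('pics/side10.png')
cv2.imwrite('pics/c10.png',cv2.resize(a[180:310,170:310],None,fx=4.5,fy=4.5,interpolation=2))"
```

```text
toolx [ 0.    -0.001 -1.   ] jaw axis deg 115.04 pos [0.4944 0.2831 0.1033] F [-0.2 -0.4  5.4] w 0.0595 t 27.1667 j [ 0.07  0.46 -0.82  1.73  0.37  1.11  1.14]
shift cm [ 0.03  0.02 -0.01] twist 0
[-0.01492529 -0.02061198  0.06845043]
```

View pics/c10.png

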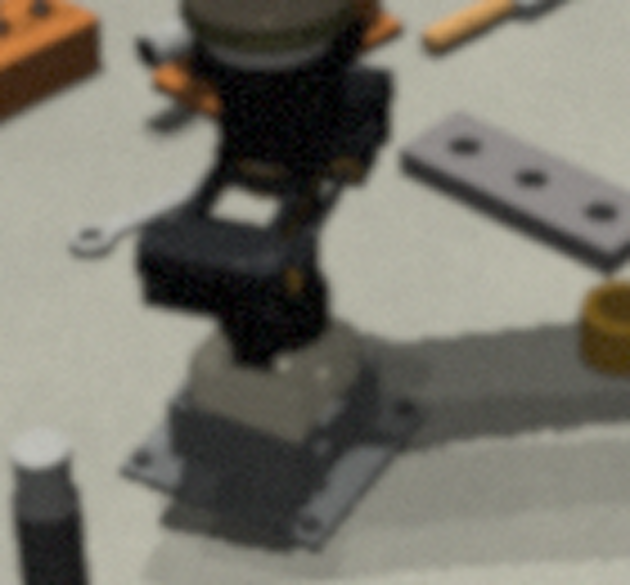

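Call:
drive_tool --pt "0 0 0 -0.6" --pt "0 0 0 -1.2" --pt "0 0 0 -1.8" --pt "0 0 0 -2.4"

```text
time: 27.55
ee_pos: [0.4944, 0.283, 0.1033]
eef_rot: [-0.226, 0.67, 0.225, 0.67]
ft_force: [-0.7, -1.2, 5.6]
width: 0.0598
```

```bash
python3 go.py .4943 .2832 .103; python3 -c "
from h import *
print(r.read_state()['torque'])"
```

```text
toolx [ 0.    -0.001 -1.   ] jaw axis deg 127.15 pos [0.4944 0.283  0.1033] F [-0.7 -1.2  5.6] w 0.0598 t 27.55 j [ 0.1   0.47 -0.86  1.73  0.39  1.12  1.33]
shift cm [0.03 0.03 0.  ] twist 0
[-0.1335718   0.10034658 -0.06553976]
```

Call:
drive_tool --pt "0 0 0 -0.7" --pt "0 0 0 -1.4" --pt "0 0 0 -2.1" --pt "0 0 0 -2.8" --pt "0 0 0 -3.5" --pt "0 0 0 -4.2" --pt "0 0 0 -5" --pt "0 0 0 -5.2" --pt "0 0 0 -5.2" --pt "0 0 0 -5.2"

```text
time: 28.38
ee_pos: [0.4946, 0.283, 0.1033]
eef_rot: [-0.37, 0.603, 0.369, 0.603]
ft_force: [0.2, -0.5, 6.8]
width: 0.0599
```

```bash
python3 go.py .4943 .2832 .108; python3 -c "
from h import *
print(r.read_state()['torque'])"
```

```text
toolx [ 0.    -0.001 -1.   ] jaw axis deg 153.01 pos [0.4946 0.283  0.1033] F [ 0.2 -0.5  6.8] w 0.0599 t 28.3833 j [ 0.16  0.51 -0.95  1.73  0.45  1.14  1.75]
shift cm [-0.47  0.03  0.01] twist 0
[ 0.00052601 -0.01259021  0.03668315]
```

Call:
drive_tool --pt "-0.1 0 0 0" --pt "-0.2 0 0 0" --pt "-0.35 0 0 0" --pt "-0.5 0 0 0" --pt "-0.6 0 0 0" --pt "-0.6 0 0 0" --pt "-0.6 0 0 0"

```text
time: 28.97
ee_pos: [0.4942, 0.2838, 0.1091]
eef_rot: [-0.37, 0.603, 0.37, 0.603]
ft_force: [0.6, -0.5, -0.7]
width: 0.0599
```

```bash
python3 go.py .4943 .2832 .143; python3 -c "
from h import *
cv2.imwrite('pics/side11.png',r.camera('side')[:,:,::-1])
a=cv2.imread('pics/side11.png')
cv2.imwrite('pics/c11.png',cv2.resize(a[180:310,170:310],None,fx=4.5,fy=4.5,interpolation=2))"
```

```text
toolx [ 0. -0. -1.] jaw axis deg 153.04 pos [0.4942 0.2838 0.1091] F [ 0.6 -0.5 -0.7] w 0.0599 t 28.9667 j [ 0.16  0.5  -0.95  1.72  0.44  1.15  1.75]
shift cm [-3.39 -0.04 -0.05] twist 0
```

View pics/c11.png

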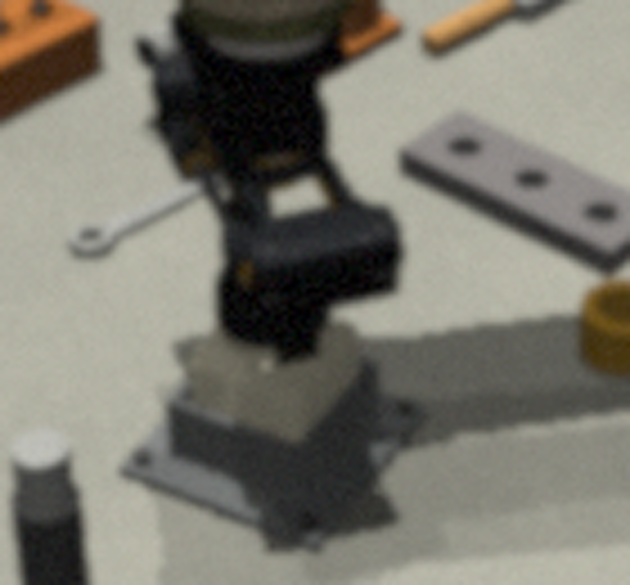

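Call:
drive_tool --pt "-0.2 0 0 0" --pt "-0.5 0 0 0" --pt "-0.9 0 0 0" --pt "-1.3 0 0 0" --pt "-1.7 0 0 0" --pt "-2.1 0 0 0" --pt "-2.5 0 0 0" --pt "-2.9 0 0 0" --pt "-3.2 0 0 0" --pt "-3.4 0 0 0" --pt "-3.4 0 0 0" --pt "-3.4 0 0 0" --pt "-3.4 0 0 0" --pt "-3.4 0 0 0" --pt "-3.4 0 0 0" --pt "-3.4 0 0 0"

```text
time: 30.35
ee_pos: [0.4941, 0.2838, 0.1429]
eef_rot: [-0.37, 0.603, 0.37, 0.603]
ft_force: [0.1, -1.2, -1.1]
width: 0.0599
```

```bash
python3 go.py .4943 .2832 .143; python3 -c "
from h import *
for n in ('side','top'): cv2.imwrite(f'pics/{n}12.png',r.camera(n)[:,:,::-1])
a=cv2.imread('pics/side12.png')
cv2.imwrite('pics/c12.png',cv2.resize(a[150:310,170:390],None,fx=3.6,fy=3.6,interpolation=2))
print(proj('side',[[.4945,.2835,.107],[.4945,.2835,.127],[.4945,.2835,.078]]))"
```

```text
toolx [-0.  0. -1.] jaw axis deg 153.04 pos [0.4941 0.2838 0.1429] F [ 0.1 -1.2 -1.1] w 0.0599 t 30.35 j [ 0.18  0.46 -0.97  1.69  0.41  1.21  1.78]
shift cm [-0.01 -0.05 -0.05] twist 0
[[230.09396122 244.30378878]
 [229.87495169 237.57660692]
 [230.40829821 253.83832695]]
```

View pics/c12.png

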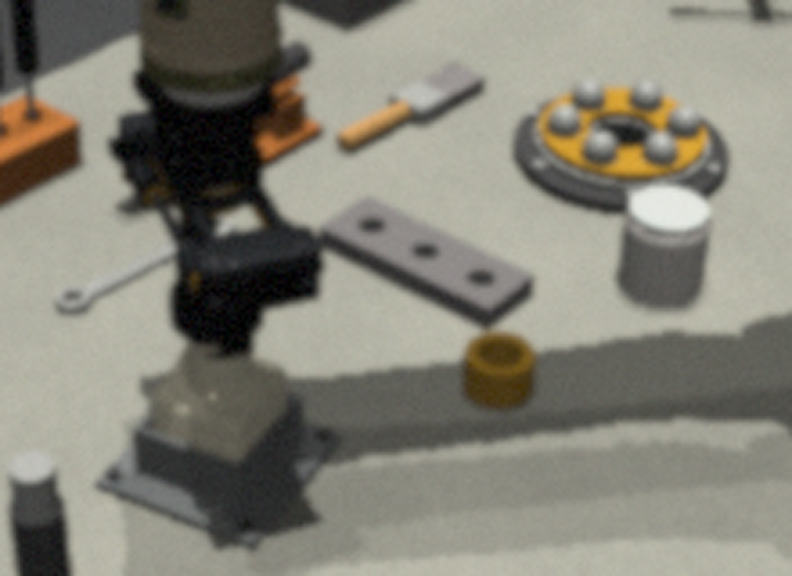

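View pics/top12.png

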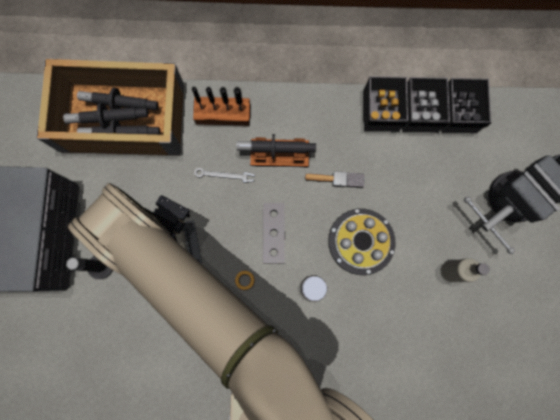

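```bash
python3 -c "
from bench import r
s=r.read_state();print(s['time'],s['ee_pos'],s['width'],abs(s['joint_vel']).max())
print(r.close_job())"
```

```text
30.45 [0.49413051 0.28384376 0.1429832 ] 0.05992786773360181 0.0014452721447417189
the job is handed in; nothing more can be done
None
```

The job is done and handed in at 30.5 s of the 72 s allowed. No verdict came back.

- **Balls:** I picked each of the three from the rack, lowered it into an empty pocket until it touched (about 5–6 N, at the expected height), then released it. The last side and top pictures show all six pockets filled.
- **Cap:** I gripped it at 60 N, turned it 72 degrees anticlockwise by the tool's measured turn, and lifted it straight up. The upward pull stayed at about 1 N, so the jar did not come with it. By the measured lift, the underside is now about 20 mm above the rim, within about 1 mm of the jar's axis. It is level, still and held, with the gripper 59.9 mm open.
- **Jar and bystanders:** The jar's corner shows no shift between the first small lift and the final picture. The tin, bush, spanner, brush, both shafts and the bottle look unmoved by eye.

Three readings did not match what I expected:
- **Ball width:** the gripper read about 28.5 mm on the 30 mm balls, though each was held securely.
- **Turning torque:** it read only about 0.07 N m or less when I sampled it, well under the stated 0.5–1.3 N m. The cap still came free with almost no pull on the jar.
- **Last joint:** it came close to its range limit (2.59 of 2.60 rad) while placing the second ball, so I turned it back a little.

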